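# Feed a clamp pad through the chute flap

## Robot

A 6-joint arm with a two-finger parallel gripper is mounted at the origin on the work surface. World frame = base frame: x ahead of the robot, y to its left, z up, the work surface at z = 0. Lengths are in m, angles in rad, forces in N, time in s.
With the tool pointing down it reaches from about 0.425 to 1.125 m from the base axis. Payload 14.9 kg.
Tool frame: the origin (TCP) lies between the finger pads; the fingertips stand 14 mm ahead of it and the grasp point (between the pads) lies 5 mm behind it; z points along the fingers, y is the line along which they close (so a half turn about z gives the same grasp; the last joint's range is limited). The gripper opens to 91 mm and grips with 3 to 60 N. Pads are 32 mm wide; open, the fingers measure 118 mm over their backs; the gripper's body (76 mm by 178 mm) begins 60 mm behind the grasp point.
Start: joints at [1.266, 0.379, 1.734, -0, 1.028, -0.033], TCP at [0.188, 0.674, 0.228] pointing down, gripper open.
Joint ranges: [-2.77, 2.77], [-0.74, 2.19], [0, 2.66], [-1.06, 4.2], [0.31, 2.87], [-3.08, 3.08]. Speed limits (rad/s): [1.89, 1.89, 2.39, 3.14, 3.14, 3.14].

## Interface

Orientations are given as a unit quaternion [w, x, y, z].
In Python, from bench import * gives the robot as it stands.
- The arm moves only by the tool send_rows, never from a script. Its arguments are lists of equal length, an entry for each row: "twist": the turn, a rotation vector about the tool's x, y, z in units of 5 degrees (1.0 is 5 degrees), a list of three; "translation": the shift along the tool's x, y, z in units of 30 mm (1.0 is 30 mm), a list of three; "hand": the closure in counts, from 0 (fully open) to 255 (shut). In form: {"twist": [[ax, ay, az], ...], "translation": [[dx, dy, dz], ...], "hand": [hand, ...]}. A call has 1 to 10 rows; each row shifts and turns the commanded pose from where the row before left it, along the tool's axes as they then stand; what a row does not reach is not made up. A row lasts 1/12 s, in which the tool goes at most 41.7 mm and 7.16 degrees, less where a joint would pass 70% of its speed; a pose out of reach is approached as far as the arm can. A call is refused whole if a number of a shift passes 1 or a number of a turn 1, either way. A call with a gripper value outside its range is refused whole. The fingers move at their own pace and stop on an object; the grip force is fixed at half the most. Time passes only in rows, so rows that do not move let the fingers close. It gives the time, the measured TCP pose, the force, the opening and the grip force at its end, in the units of the state.
- get_obs(): the state, without advancing time (a new reading comes with each control period).
- get_image(name): name is "side" or "top"; returns a dict with "pixels" (480x640x3 uint8, blue, green, red), "vfov" (degrees; the focal length in pixels is half the picture's height over the tangent of half this angle, whatever the lens; pixels are square), "cx", "cy" (the principal point, pixels), "T" (4x4, takes a point from camera to world coordinates). Camera axes: x right, y down, z forward; pixel columns grow to the right and rows downward; lengths in m; the calibration is good to about 2 mm. A picture is of the moment at which its call begins. There is no depth.
- job_done(): hands the job in; it is judged then, once.
Trained networks look in a picture, given as the dict that the camera call returned (one of the last four; its "shot" number tells which), for a name from the list of things; names that differ only in an ending like _2 or _b are one class to them, and where a whole thing is asked for, a point or a joint stands for the part that bears it (a point fixed in the world has none). Each returns a list of dicts, best first, with "score" (0 to 1); they miss things now and then, are a little off and sometimes report something else, mostly with a low value. They report only what shows in the picture. A call takes as long as a camera call. They do not tell look-alikes from the thing itself.
- silhouettes(picture, name): "mask" (480x640 bool, what is visible of it) and "extent" ([left, top, right, bottom] in pixels, round what is visible of it).
The state is a dict: "t": time; "joint_positions": joint angles; "dq": joint speeds; "joint_efforts": joint torques, N m; "ee_pos": TCP position; "orientation": TCP orientation; "wrist_force": force on the tool from outside, world axes, zero at the start; "wrist_torque": the same for the moment, N m; "gripper_width": finger opening in m; "grip_force": force on a finger pad.
Only numpy, scipy, OpenCV 4.12 (cv2) and the standard library are available. Lean on these libraries where they do the work, as an engineer would, in place of code of your own. Each camera call takes 0.05 s, during which the arm holds its last target. There are 200 camera calls.

## Task

Push the orange clamp pad across the raised ply deck until it lies in front of the yellow gravity flap, then push it gently through under the flap so that it slides down the aluminium chute into the green bin, and draw the fingers back out so that the flap swings shut. Only push the pad with the fingers, never pick it up, and leave the cam clamp, the thumb screw and everything else lying where they are.

Things in the scene. Friction and masses are not known exactly. Their poses are not given: they have to be found in the camera images.
- station: The fixed feed station; origin on the table (height 0) below the middle of the flap; its x points downstream (deck, flap, chute, bin), y to the left, z up. Its deck is a level birch ply top with grey laminate edges, top face 140 mm above the table, from x = -240 to +28 mm and y = -160 to +160 mm, holding the pad and other parts.
- doorway (a point): Middle of the doorway, on the deck's top face under the shut flap; axes as the station's. Two posts 10 mm square, 88 mm high, stand at y = -62 and +62 mm (114 mm clear), joined by an 8 mm rod along y, 80 mm above the deck, that carries the flap. Guide lips, 30 mm high, flare upstream from the posts: y = -60/+60 mm at x = 0 to -89/+89 mm at x = -45 mm.
- chute_top (a point): Middle of the deck's downstream edge, 28 mm past the flap, at deck height. Here the aluminium chute begins: 120 mm wide inside, falling at 38 degrees over 125 mm into the green bin, fixed to the station: inside x = 132 to 284 mm, y = -86 to +86 mm of the station, floor 4 mm above the table. The pad tips and slides down by itself once its centre is well past this edge.
- flap (a joint): Hinge angle of the yellow sheet flap (104 mm wide, 4 mm thick, 70 g), hinged along y at the rod 80 mm above the deck, lower edge 7 mm above the deck when shut. 0 = hanging straight down, shut; grows as its lower edge swings downstream (+x of the station) and up, to 1.4 rad; it cannot swing upstream. It falls shut by its own weight.
- pad_center (a point): Centre of the orange polyurethane clamp pad, a block 64 mm (its x) by 48 mm (its y) by 22 mm high, about 90 g, lying flat and loose on the deck, its centre 11 mm above the deck. It starts left or right on the deck, 90 to 120 mm off the flap's middle line, 95 to 140 mm upstream of the flap, its x within about 0.35 rad of the station's.
- cam_clamp_center (a point): Bystander: centre of the steel cam clamp, 88 by 26 mm and 38 mm high, 17 mm above its underside, loose on the deck on the side opposite to the pad.
- thumb_screw: Bystander: brass knurled thumb screw standing on its head on the deck beside the left guide lip, 20 mm across, 28 mm high; origin at the centre of its underside.
- chip_brush: Bystander: chip brush with blue plastic handle lying on the table to the left, 185 mm long, 16 mm high; origin at its middle, underside.
- wrench: Bystander: steel wrench lying on the table to the right.
- oil_bottle: Bystander: yellow oil bottle with red cap standing on the table to the left, 56 mm across, 150 mm high; origin at the centre of its underside.
- hardware_tray: Bystander: grey divided tray, 120 by 90 by 30 mm, on the table to the right; origin at the centre of its underside.
Things that resemble listed ones, but are neither listed nor needed, are in the scene too. What is meant by the part that bears pad_center is not red, and is the larger of those in its own colour.

How it is judged:
On the way, in this order (a step that is already met when the one before it is completed fails the run):
1. the pad lies on the deck in line with the doorway, upstream of the shut flap (y of pad_center in the frame of station between -0.034 and 0.034 m and x of pad_center in the frame of station below -0.02 m and value of joint flap below 0.1 rad), for 0.05 s.
2. the pad goes through the doorway on the deck and holds the flap open (value of joint flap above 0.35 rad and x of pad_center in the frame of station between -0.03 and 0.08 m and y of pad_center in the frame of station between -0.05 and 0.05 m), for 0.05 s.
3. the pad is in the bin (x of pad_center in the frame of station between 0.132 and 0.284 m and y of pad_center in the frame of station between -0.086 and 0.086 m and z of pad_center in the frame of station below 0.064 m), for 0.1 s.
At the end, for the whole second after the job is handed in: The pad lies at rest in the green bin (its centre inside the walls and less than 60 mm above the bin floor) and the flap hangs shut within 0.08 rad (all of step 3 and linear speed of pad below 0.03 m/s and value of joint flap below 0.08 rad); the robot touches nothing.
It fails at once if the pad was picked up (its centre rose more than 18 mm above its place on the deck) (height (world z) of pad_center above 0.169 m).
It fails at once if the pad was squeezed or jammed with more than 25 N (contact force between the fingers and pad above 25 N).
It fails at once if the flap was forced with more than 25 N (contact force between the fingers and flap above 25 N).
It fails at once if a bystander was moved more than 20 mm (distance of any of cam_clamp_center, thumb_screw, chip_brush, wrench, oil_bottle, hardware_tray from where it was at the start of the episode above 0.02 m).
It also fails if it takes over 51 s, if anything falls off the work surface, if the arm or the gripper's body presses on something with over 40 N, if the wrist force passes 120 N, or if a joint passes its speed limit or range.

## Working session

There is one attempt and no reset: what is moved stays moved. The work goes in short steps, Python scripts to look and compute and a tool call to move; the robot and the scene stay as the last step left them, time stands still between calls to the robot, and variables do not carry over. Pictures are saved under pics/ and viewed, at most 10 in all, crops included, and the job is handed in when it is done.

Besides the shell and the picture viewer there is one more tool, called as a command line: name --argument value ..., lists and objects as JSON in quotes. send_rows: Moves the arm, as the interface text tells. Its arguments: {"type":"object","properties":{"twist":{"type":"array","items":{"type":"array","items":{"type":"number"}}},"translation":{"type":"array","items":{"type":"array","items":{"type":"number"}}},"hand":{"type":"array","items":{"type":"number"}}},"required":["twist","translation","hand"]}

```bash
mkdir -p pics; ls
cat > h.py <<'E'
from bench import *
import numpy as np, cv2
def cam(p):
    return 240/np.tan(np.radians(p["vfov"])/2), p["cx"],p["cy"],np.array(p["T"])
def unproj(p,u,v,z):
    f,cx,cy,T=cam(p); d=T[:3,:3]@np.array([(u-cx)/f,(v-cy)/f,1]); o=T[:3,3]
    return o+d*(z-o[2])/d[2]
def proj(p,P):
    f,cx,cy,T=cam(p); c=T[:3,:3].T@(np.array(P)-T[:3,3]); return np.array([cx+f*c[0]/c[2],cy+f*c[1]/c[2]])
E
python3 - <<'E'
from h import *
print(get_obs())
for n in("top","side"):
    p=get_image(n); cv2.imwrite(f"pics/{n}0.png",p["pixels"]); print(n,p["vfov"],p["cx"],p["cy"],np.round(p["T"],3).tolist(),[k for k in p])
    for o in("station","flap","pad_center","cam_clamp_center","thumb_screw"):
        for s in silhouettes(p,o)[:3]:
            print(n,o,round(s["score"],2),s["extent"],s["mask"].sum())
E
```

```text
pics
{'t': 0.0, 'joint_positions': array([ 1.26571012e+00,  3.79437323e-01,  1.73479376e+00, -3.02341442e-05,
        1.02847646e+00, -3.32780946e-02]), 'dq': array([-0.00044015, -0.00033731, -0.00073641,  0.00053155, -0.00029942,
        0.00041015]), 'joint_efforts': array([-1.07986503e-03, -7.63719893e+01, -4.34388292e+01,  6.50348235e-02,
        4.22889716e-02, -8.67242670e-05]), 'ee_pos': array([0.1878122 , 0.67393212, 0.2272617 ]), 'orientation': array([-8.11017340e-05,  1.35478329e-01,  9.90780153e-01, -5.51666073e-04]), 'wrist_force': array([0.36137261, 0.83372025, 0.08058174]), 'wrist_torque': array([ 0.01718079, -0.04975927, -0.00266408]), 'grip_force': 0.0, 'gripper_width': 0.09123811784190101}
top 52.01954302913833 317.862112771952 246.1540571908476 [[0.024, -0.995, 0.101, 0.472], [-1.0, -0.024, 0.0, 0.025], [0.002, -0.101, -0.995, 1.38], [0.0, 0.0, 0.0, 1.0]] ['pixels', 'vfov', 'cx', 'cy', 'T', 'shot']
top station 0.75 [214.3, 134.4, 360.8, 345.4] 18924
top station 0.18 [141.7, 281.2, 198.8, 329.0] 824
top flap 0.77 [276.5, 234.2, 315.2, 245.7] 237
top flap 0.35 [138.6,
[... 157 characters left out ...]
4, 283.9, 336.9, 314.5] 309
top cam_clamp_center 0.76 [325.2, 282.7, 335.3, 313.2] 300
side 43.07801973905088 315.66483045064734 234.63328817182483 [[-0.962, -0.158, 0.223, 0.279], [-0.272, 0.496, -0.825, 1.183], [0.019, -0.854, -0.52, 0.917], [0.0, 0.0, 0.0, 1.0]] ['pixels', 'vfov', 'cx', 'cy', 'T', 'shot']
side station 0.85 [176.8, 215.4, 421.6, 378.2] 20736
side pad_center 0.65 [276.9, 374.0, 297.8, 387.0] 294
side pad_center 0.65 [195.3, 325.6, 231.0, 355.9] 661
side cam_clamp_center 0.7 [353.4, 234.6, 389.5, 258.3] 450
side cam_clamp_center 0.35 [300.7, 287.1, 339.7, 310.7] 748
side thumb_screw 0.71 [174.8, 213.8, 426.2, 379.2] 21389
side thumb_screw 0.57 [272.9, 284.1, 284.2, 295.3] 99
```

Run:
```python
import cv2
a=cv2.imread("pics/top0.png")[110:370,110:430]; cv2.imwrite("pics/top0c.png",cv2.resize(a,(738,600),interpolation=cv2.INTER_CUBIC))
a=cv2.imread("pics/side0.png")[190:410,150:450]; cv2.imwrite("pics/side0c.png",cv2.resize(a,(800,587),interpolation=cv2.INTER_CUBIC))
```

```text
(no output)
```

View pics/top0c.png

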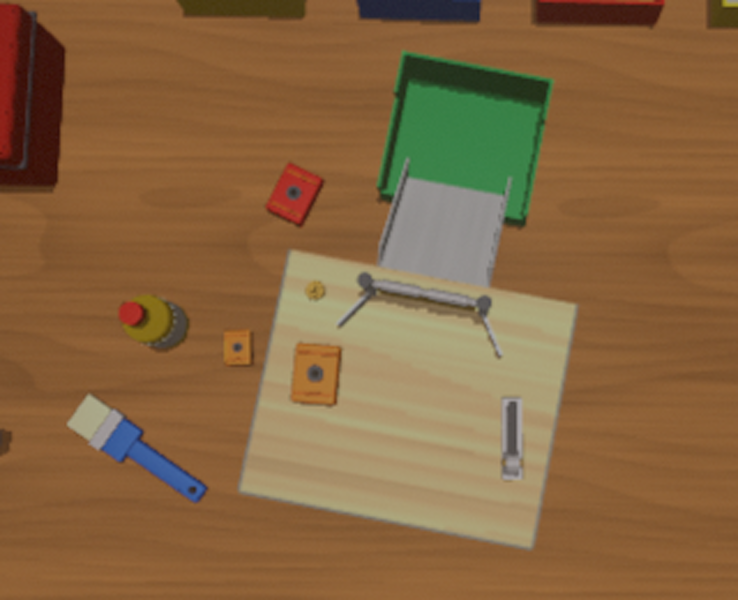

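View pics/side0c.png

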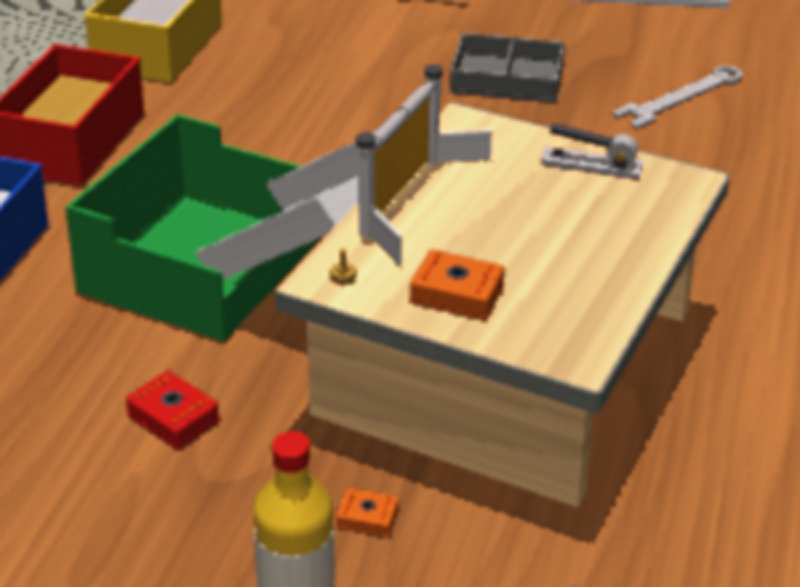

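The deck carries the target pad at top pixel (247,273). Look-alikes are a small orange one on the table at (213,261) and a red one at (237,194). I choose the large orange pad on the deck.

```bash
cat >> h.py <<'E'
from scipy.optimize import minimize
import json
def iou(p,mask,c,sz,zc,th):
    R=np.array([[np.cos(th),-np.sin(th)],[np.sin(th),np.cos(th)]])
    P=[[*(np.array(c)+R@[sx*sz[0]/2,sy*sz[1]/2]),zc+sz_*sz[2]/2] for sx in(-1,1) for sy in(-1,1) for sz_ in(-1,1)]
    S=8; q=np.array([proj(p,x) for x in P]); h=cv2.convexHull(np.round((q+0.5)*16*1).astype(np.int32))
    m=np.zeros((480,640),np.uint8); 
    h4=cv2.convexHull(((q+.5)*4-.5).astype(np.float32)); big=np.zeros((1920,2560),np.uint8)
    cv2.fillConvexPoly(big,np.round(h4*16).astype(np.int32),1,shift=4)
    m=cv2.resize(big.astype(np.float32),(640,480),interpolation=cv2.INTER_AREA)
    M=mask.astype(np.float32); return np.minimum(m,M).sum()/np.maximum(m,M).sum()
def st(): return json.load(open("st.json"))
def to_st(P):
    s=st(); c,n=np.cos(s[2]),np.sin(s[2]); d=np.array(P[:2])-s[:2]; return np.array([c*d[0]+n*d[1],-n*d[0]+c*d[1]])
def to_w(P):
    s=st(); c,n=np.cos(s[2]),np.sin(s[2]); return np.array([s[0]+c*P[0]-n*P[1],s[1]+n*P[0]+c*P[1]])
def orange(p,guess,r):
    hsv=cv2.cvtColor(p["pixels"],cv2.COLOR_BGR2HSV); m=cv2.inRange(hsv,(6,170,90),(17,255,255))
    g=np.zeros_like(m); cv2.circle(g,tuple(int(x) for x in proj(p,guess)),r,255,-1); m&=g
    m=cv2.morphologyEx(m,cv2.MORPH_CLOSE,np.ones((7,7)))
    return m>0
def fitpad(ps,c,th):
    ms=[orange(p,[*c,.151],24) for p in ps]
    f=lambda x:-sum(iou(p,m,x[:2],(.064,.048,.022),.151,x[2]) for p,m in zip(ps,ms))
    r=minimize(f,[*c,th],method="Nelder-Mead",options=dict(initial_simplex=[[c[0],c[1],th],[c[0]+.006,c[1],th],[c[0],c[1]+.006,th],[c[0],c[1],th+.15]],maxfev=90))
    return r.x,-r.fun/len(ps)
E
python3 - <<'E'
from h import *
p=get_image("top"); q=get_image("side")
c=np.array([(290,250),(576,304),(532,548),(241,492)])/2.306+110-.3
W=np.array([unproj(p,u,v,.14)[:2] for u,v in c]); 
c2=np.array([(278,300),(598,405),(728,180)])/2.667+[150,190]
print("top corners",W.round(4).tolist(),"side near corners",[unproj(q,u,v,.14)[:2].round(4).tolist() for u,v in c2])
S=np.array([(.028,.16),(.028,-.16),(-.24,-.16),(-.24,.16)])
a=W-W.mean(0);b=S-S.mean(0); th=np.arctan2((b[:,0]*a[:,1]-b[:,1]*a[:,0]).sum(),(a*b).sum())
R=np.array([[np.cos(th),-np.sin(th)],[np.sin(th),np.cos(th)]]); o=W.mean(0)-R@S.mean(0)
print("station",o,th,"res",(W-(S@R.T+o)).round(4).tolist())
json.dump([*o,th],open("st.json","w"))
g=unproj(p,247,273,.151)[:2]
x,s=fitpad([p,q],g,th); print("pad",x,s,"in st",to_st(x),x[2]-th)
print([fitpad([i],x[:2],x[2]) for i in(p,q)])
for n,uv in(("clamp",(331,298)),): print(n,to_st(unproj(p,*uv,.155)))
v=p["pixels"].copy()
for P in [(0,.057),(0,-.057),(-.045,.089),(-.045,-.089),(.028,.06),(.028,-.06)]:
    u=proj(p,[*to_w(P),.14]); cv2.circle(v,tuple(int(round(t)) for t in u),1,(255,0,0),-1)
for P in S:
    u=proj(p,[*to_w(P),.14]); cv2.circle(v,tuple(int(round(t)) for t in u),1,(255,0,255),-1)
cv2.imwrite("pics/chk.png",cv2.resize(v[200:360,200:380],None,fx=3.7,fy=3.7,interpolation=cv2.INTER_CUBIC))
E
```

```text
top corners [[0.6648, 0.2375], [0.6123, -0.0794], [0.3469, -0.036], [0.3991, 0.2798]] side near corners [[0.6597, 0.2495], [0.3981, 0.2962], [0.3459, -0.026]]
station [0.61038102 0.08334488] -0.1622995565815028 res [[0.0009, 0.0008], [0.0001, -0.0003], [-0.0008, -0.0002], [-0.0003, -0.0003]]
pad [0.52930782 0.20121075 0.02497296] 0.876471221446991 in st [-0.09905347  0.10321646] 0.18727251172410767
[(array([0.52913736, 0.20107394, 0.01771425]), np.float64(0.8771162033081055)), (array([0.52963873, 0.20123184, 0.03635748]), np.float64(0.8792099356651306))]
clamp [-0.12530231 -0.1147905 ]
```

View pics/chk.png

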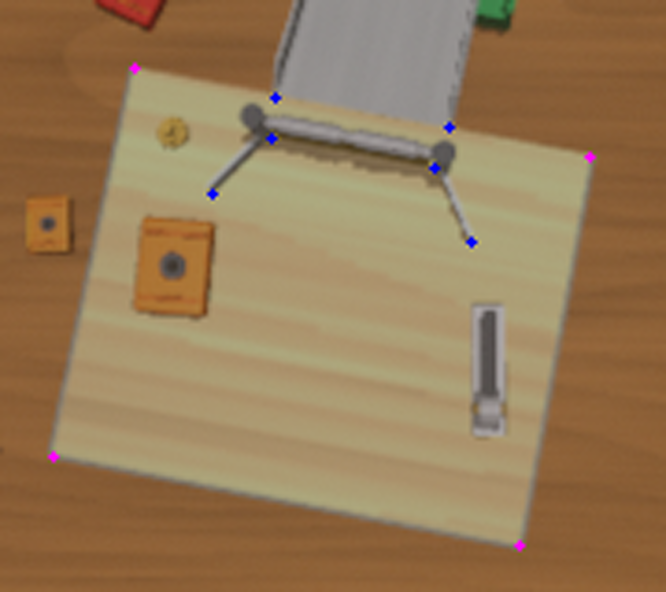

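The overlay fits the deck corners, and the lips at (212,193) and (470,242) match. The pad is in the station frame at (-99, +103) mm, yaw 0.19. I'll close the fingers and align the tool with the station first.

send_rows --twist '[[0,0,-0.63],[0,0,-0.63],[0,0,0]]' --translation '[[0,0,0],[0,0,0],[0,0,0]]' --hand '[255,255,255]'

```text
t: 0.95
ee_pos: [0.1879, 0.6743, 0.228]
orientation: [0.0, 0.08, 0.997, 0.0]
wrist_force: [0.1, -0.7, 1.0]
gripper_width: 0.0742
grip_force: 0.0
```

```bash
cat >> h.py <<'E'
from scipy.spatial.transform import Rotation as Ro
def go(target_st,z):
    o=get_obs(); q=o["orientation"]; R=Ro.from_quat([q[1],q[2],q[3],q[0]]).as_matrix()
    e=o["ee_pos"]; d=np.array([*to_w(target_st),z])-e
    a=st()[2]; S=np.array([[np.cos(a),-np.sin(a),0],[np.sin(a),np.cos(a),0],[0,0,1]])
    print("t",round(o["t"],2),"tcp st",to_st(e).round(4),"z",e[2].round(4),"w",round(o["gripper_width"],4),"F",o["wrist_force"].round(1))
    print("tool axes in st (cols)\n",(S.T@R).round(3)); print("units tool",(R.T@d/.03).round(2))
E
python3 -c "
from h import *
go([-.099,.156],.215)"
```

```text
t 0.95 tcp st [-0.5124  0.515 ] z 0.228 w 0.0742 F [ 0.1 -0.7  1. ]
tool axes in st (cols)
 [[-1.    -0.003  0.   ]
 [-0.003  1.     0.   ]
 [-0.     0.    -1.   ]]
units tool [-13.74 -12.01   0.43]
```

send_rows --twist '[[0,0,0],[0,0,0],[0,0,0],[0,0,0],[0,0,0],[0,0,0],[0,0,0],[0,0,0],[0,0,0],[0,0,0]]' --translation '[[-0.9,-0.8,0],[-0.9,-0.8,0],[-0.9,-0.8,0],[-0.9,-0.8,0],[-0.9,-0.8,0],[-0.9,-0.8,0],[-0.9,-0.8,0],[-0.9,-0.8,0],[-0.9,-0.8,0],[-0.9,-0.8,0]]' --hand '[255,255,255,255,255,255,255,255,255,255]'

```text
t: 1.78
ee_pos: [0.4166, 0.3925, 0.2282]
orientation: [0.0, 0.082, 0.997, 0.0]
wrist_force: [0.4, 1.0, -0.6]
gripper_width: 0.0071
grip_force: 0.0
```

send_rows --twist '[[0,0,0],[0,0,0],[0,0,0],[0,0,0],[0,0,0],[0,0,0],[0,0,0],[0,0,0]]' --translation '[[-0.9,-0.8,0.1],[-0.9,-0.8,0.1],[-0.9,-0.8,0.1],[-0.9,-0.8,0.1],[-0.9,-0.8,0],[-0.2,0,0],[0,0,0],[0,0,0]]' --hand '[255,255,255,255,255,255,255,255]'

```text
t: 2.45
ee_pos: [0.5354, 0.253, 0.2159]
orientation: [-0.0, 0.082, 0.997, 0.0]
wrist_force: [-0.1, 0.1, -0.3]
gripper_width: 0.0006
grip_force: 0.0
```

```bash
python3 -c "
from h import *
go([-.099,.156],.160)"
```

```text
t 2.45 tcp st [-0.1014  0.1553] z 0.2159 w 0.0006 F [-0.1  0.1 -0.3]
tool axes in st (cols)
 [[-1.     0.001 -0.   ]
 [ 0.001  1.     0.   ]
 [ 0.     0.    -1.   ]]
units tool [-0.08  0.02  1.86]
```

send_rows --twist '[[0,0,0],[0,0,0],[0,0,0],[0,0,0]]' --translation '[[-0.08,0,0.6],[0,0,0.6],[0,0,0.6],[0,0,0.05]]' --hand '[255,255,255,255]'

```text
t: 2.78
ee_pos: [0.5355, 0.2529, 0.1577]
orientation: [-0.002, 0.08, 0.997, -0.001]
wrist_force: [-1.0, -0.5, 0.4]
gripper_width: 0.0003
grip_force: 0.0
```

send_rows --twist '[[0,0,0],[0,0,0],[0,0,0],[0,0,0],[0,0,0],[0,0,0],[0,0,0],[0,0,0],[0,0,0],[0,0,0]]' --translation '[[0,-0.2,0],[0,-0.2,0],[0,-0.2,0],[0,-0.2,0],[0,-0.2,0],[0,-0.2,0],[0,-0.2,0],[0,-0.2,0],[0,-0.2,0],[0,-0.2,0]]' --hand '[255,255,255,255,255,255,255,255,255,255]'

```text
t: 3.62
ee_pos: [0.5281, 0.1925, 0.1604]
orientation: [-0.0, 0.081, 0.997, 0.0]
wrist_force: [-0.5, 0.2, 0.3]
gripper_width: 0.0007
grip_force: 0.2
```

Run:
```python
from h import *
go([-.099,.036],.160)
p=get_image("top");q=get_image("side")
for n,i in(("t",p),("s",q)):
    s=silhouettes(i,"pad_center")
    print(n,[(round(a["score"],2),a["extent"],to_st(unproj(i,*np.argwhere(a["mask"])[:,::-1].mean(0),.153)).round(3)) for a in s[:3]])
a=p["pixels"][200:360,200:380]; b=q["pixels"][220:370,170:430]
cv2.imwrite("pics/p1.png",np.hstack([cv2.resize(a,(340,300)),cv2.resize(b,(460,300))]))
```

```text
t 3.62 tcp st [-0.0988  0.0945] z 0.1604 w 0.0007 F [-0.5  0.2  0.3]
tool axes in st (cols)
 [[-1. -0. -0.]
 [-0.  1.  0.]
 [ 0.  0. -1.]]
units tool [ 0.01 -1.95  0.01]
t [(0.58, [224.8, 181.3, 248.7, 206.8], array([0.088, 0.166])), (0.55, [230.9, 132.5, 359.6, 347.4], array([ 0.004, -0.03 ]))]
s [(0.92, [197.3, 327.3, 233.1, 358.7], array([0.018, 0.326])), (0.73, [333.8, 276.3, 349.7, 298.6], array([-0.121,  0.058])), (0.61, [276.5, 372.7, 297.1, 386.2], array([-0.149,  0.353]))]
```

View pics/p1.png

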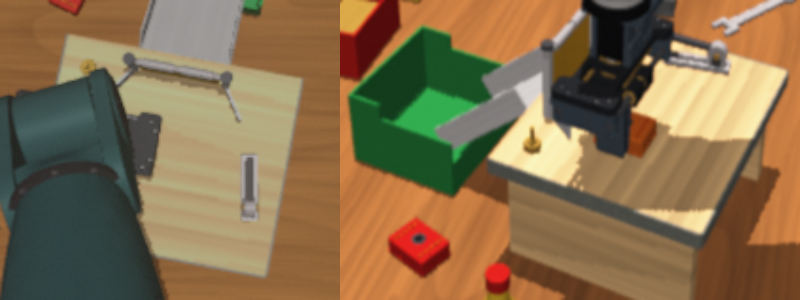

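The pad is ahead of the fingers at about (640,130) in the side half and moving with them, so I keep pushing.

send_rows --twist '[[0,0,0],[0,0,0],[0,0,0],[0,0,0],[0,0,0],[0,0,0],[0,0,0],[0,0,0],[0,0,0],[0,0,0]]' --translation '[[0,-0.2,0],[0,-0.2,0],[0,-0.2,0],[0,-0.2,0],[0,-0.2,0],[0,-0.2,0],[0,-0.2,0],[0,-0.2,0],[0,-0.2,0],[0,-0.1,0]]' --hand '[255,255,255,255,255,255,255,255,255,255]'

```text
t: 4.65
ee_pos: [0.5189, 0.1362, 0.1604]
orientation: [-0.0, 0.081, 0.997, -0.0]
wrist_force: [-0.2, 0.5, 1.2]
gripper_width: 0.0003
grip_force: 0.1
```

send_rows --twist '[[0,0,0],[0,0,0],[0,0,0],[0,0,0],[0,0,0],[0,0,0],[0,0,0],[0,0,0],[0,0,0],[0,0,0]]' --translation '[[0,0,0],[0,0.4,0],[0,0.8,0],[0,0.5,-0.8],[0.5,0,-0.9],[0.9,0,-0.6],[0.9,0,0],[0.9,0,0],[0.9,0,0],[0,0,0]]' --hand '[255,255,255,255,255,255,255,255,255,255]'

```text
t: 5.48
ee_pos: [0.4022, 0.2079, 0.2291]
orientation: [-0.001, 0.08, 0.997, -0.0]
wrist_force: [0.4, -0.7, -0.2]
gripper_width: 0.0004
grip_force: 0.0
```

Run:
```python
from h import *
go([-.2,0],.20)
p=get_image("top");q=get_image("side")
for n,i in(("t",p),("s",q)):
    s=silhouettes(i,"pad_center")
    print(n,[(round(a["score"],2),np.round(a["extent"]),to_st(unproj(i,*np.argwhere(a["mask"])[:,::-1].mean(0),.153)).round(3)) for a in s[:4]])
a=p["pixels"][200:360,200:380]; b=q["pixels"][220:370,170:430]
cv2.imwrite("pics/p2.png",np.hstack([cv2.resize(a,(340,300)),cv2.resize(b,(460,300))]))
c=to_w([-.1,0]); x,s=fitpad([q],c,st()[2]); print(to_st(x),x[2]-st()[2],s)
```

```text
t 5.48 tcp st [-0.2256  0.0893] z 0.2291 w 0.0004 F [ 0.4 -0.7 -0.2]
tool axes in st (cols)
 [[-1.    -0.002 -0.001]
 [-0.002  1.    -0.   ]
 [ 0.001 -0.    -1.   ]]
units tool [-0.85 -2.98  0.97]
t [(0.91, array([225., 183., 249., 207.]), array([0.087, 0.167])), (0.7, array([211., 256., 218., 267.]), array([-0.089,  0.193])), (0.63, array([440., 295., 490., 335.]), array([-0.101, -0.447])), (0.56, array([275., 266., 300., 294.]), array([-0.103,  0.002]))]
s [(0.95, array([326., 260., 359., 284.]), array([-0.102,  0.006])), (0.86, array([276., 372., 299., 388.]), array([-0.149,  0.354])), (0.65, array([196., 329., 228., 356.]), array([0.018, 0.326]))]
[-0.10076946  0.00189634] 0.17181279521547352 0.8580989241600037
```

View pics/p2.png

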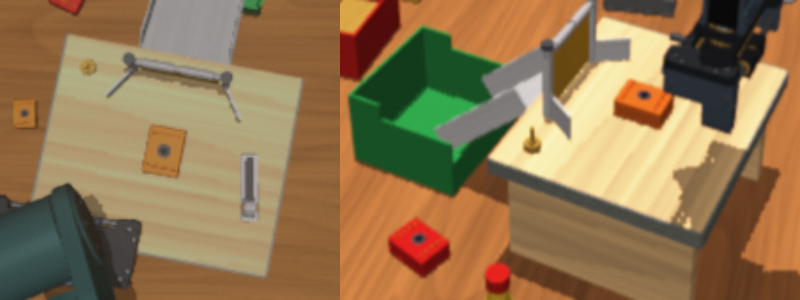

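The pad lies at (-101, +2) mm in front of the flap, which is shut, at about (645,102) in the side half. Next I open the fingers slightly for a two-point push, tilt 25° so the tips lead under the rod, and centre behind the pad.

send_rows --twist '[[0,-1,0],[0,-1,0],[0,-1,0],[0,-1,0],[0,-1,0],[0,0,0],[0,0,0]]' --translation '[[0,-0.58,0],[0,-0.58,0],[0,-0.58,0],[0,-0.58,0],[0,-0.58,0],[0,0,0],[0,0,0]]' --hand '[204,204,204,204,204,204,204]'

```text
t: 6.27
ee_pos: [0.392, 0.121, 0.2295]
orientation: [0.216, 0.079, 0.973, -0.017]
wrist_force: [0.3, 0.7, 0.1]
gripper_width: 0.0182
grip_force: 0.0
```

```bash
python3 -c "
from h import *
go([-.178,.002],.1625)"
```

```text
t 6.27 tcp st [-0.2216  0.0018] z 0.2295 w 0.0182 F [0.3 0.7 0.1]
tool axes in st (cols)
 [[-0.907  0.001  0.422]
 [ 0.001  1.    -0.   ]
 [-0.422  0.    -0.907]]
units tool [-0.37  0.01  2.64]
```

send_rows --twist '[[0,0,0],[0,0,0],[0,0,0],[0,0,0],[0,0,0],[0,0,0]]' --translation '[[-0.07,0,0.5],[-0.08,0,0.55],[-0.08,0,0.6],[-0.07,0,0.5],[-0.07,0,0.49],[0,0,0]]' --hand '[204,204,204,204,204,204]'

```text
t: 6.77
ee_pos: [0.4363, 0.1143, 0.1607]
orientation: [0.214, 0.079, 0.973, -0.018]
wrist_force: [-0.6, -0.1, -0.7]
gripper_width: 0.0184
grip_force: 0.0
```

send_rows --twist '[[0,0,0],[0,0,0],[0,0,0],[0,0,0],[0,0,0],[0,0,0],[0,0,0],[0,0,0],[0,0,0],[0,0,0]]' --translation '[[-0.227,0,0.106],[-0.227,0,0.106],[-0.227,0,0.106],[-0.227,0,0.106],[-0.227,0,0.106],[-0.227,0,0.106],[-0.227,0,0.106],[-0.227,0,0.106],[-0.227,0,0.106],[0,0,0]]' --hand '[204,204,204,204,204,204,204,204,204,204]'

```text
t: 7.6
ee_pos: [0.503, 0.1032, 0.1625]
orientation: [0.216, 0.079, 0.973, -0.017]
wrist_force: [0.4, 0.0, 1.3]
gripper_width: 0.0183
grip_force: 0.0
```

Run:
```python
from h import *
go([-.013,.002],.1625)
q=get_image("side");p=get_image("top")
for i in (q,p):
  s=silhouettes(i,"pad_center")
  print([(round(a["score"],2),np.round(a["extent"]),to_st(unproj(i,*np.argwhere(a["mask"])[:,::-1].mean(0),.153)).round(3)) for a in s[:4]])
a=p["pixels"][200:360,200:380]; b=q["pixels"][220:370,170:430]
cv2.imwrite("pics/p3.png",np.hstack([cv2.resize(a,(340,300)),cv2.resize(b,(460,300))]))
```

```text
t 7.6 tcp st [-0.1091  0.0022] z 0.1625 w 0.0183 F [0.4 0.  1.3]
tool axes in st (cols)
 [[-0.906 -0.     0.423]
 [-0.     1.     0.   ]
 [-0.423  0.    -0.906]]
units tool [-2.9  -0.01  1.36]
[(0.88, array([277., 373., 300., 387.]), array([-0.149,  0.353])), (0.81, array([193., 325., 235., 355.]), array([0.018, 0.326])), (0.71, array([305., 256., 340., 278.]), array([-0.055,  0.005])), (0.6, array([378., 240., 390., 260.]), array([-0.158, -0.119]))]
[(0.97, array([280., 248., 302., 280.]), array([-0.057,  0.002])), (0.71, array([222., 182., 249., 206.]), array([0.088, 0.167])), (0.53, array([209., 252., 216., 269.]), array([-0.088,  0.193])), (0.18, array([214., 133., 362., 348.]), array([ 0.004, -0.001]))]
```

View pics/p3.png

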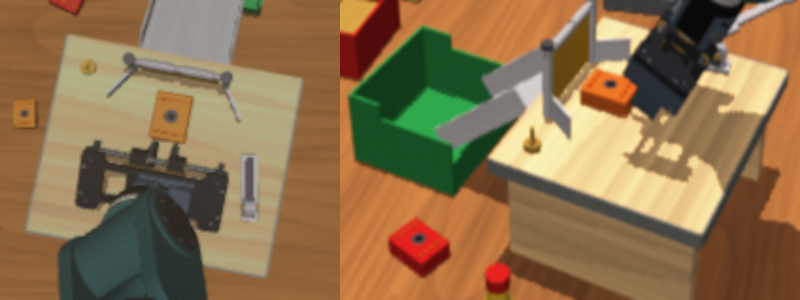

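The pad is square to the doorway and against both fingers at (-56, +2) mm, pixel (172,115) in the top half. Now I push it through.

send_rows --twist '[[0,0,0],[0,0,0],[0,0,0],[0,0,0],[0,0,0],[0,0,0],[0,0,0],[0,0,0],[0,0,0],[0,0,0]]' --translation '[[-0.181,0,0.085],[-0.181,0,0.085],[-0.181,0,0.085],[-0.181,0,0.085],[-0.181,0,0.085],[-0.181,0,0.085],[-0.181,0,0.085],[-0.181,0,0.085],[-0.181,0,0.085],[-0.181,0,0.085]]' --hand '[204,204,204,204,204,204,204,204,204,204]'

```text
t: 8.63
ee_pos: [0.5614, 0.0935, 0.1621]
orientation: [0.216, 0.079, 0.973, -0.018]
wrist_force: [-1.1, -0.3, 0.8]
gripper_width: 0.0182
grip_force: 0.3
```

Run:
```python
from h import *
go([-.009,.002],.1625)
q=get_image("side");p=get_image("top")
for i in (q,p):
  s=silhouettes(i,"pad_center")
  print([(round(a["score"],2),np.round(a["extent"]),to_st(unproj(i,*np.argwhere(a["mask"])[:,::-1].mean(0),.153)).round(3)) for a in s[:4]])
a=p["pixels"][200:360,200:380]; b=q["pixels"][220:370,170:430]
cv2.imwrite("pics/p4.png",np.hstack([cv2.resize(a,(340,300)),cv2.resize(b,(460,300))]))
```

```text
t 8.63 tcp st [-0.05    0.0021] z 0.1621 w 0.0182 F [-1.1 -0.3  0.8]
tool axes in st (cols)
 [[-0.906 -0.     0.423]
 [-0.     1.     0.   ]
 [-0.423 -0.    -0.906]]
units tool [-1.25 -0.    0.57]
[(0.89, array([194., 326., 234., 356.]), array([0.018, 0.326])), (0.75, array([289., 250., 313., 274.]), array([-0.001,  0.007])), (0.58, array([277., 372., 299., 388.]), array([-0.148,  0.354]))]
[(0.91, array([224., 185., 250., 209.]), array([0.087, 0.166])), (0.74, array([214., 132., 360., 345.]), array([ 0.019, -0.003])), (0.56, array([213., 254., 217., 269.]), array([-0.088,  0.193]))]
```

View pics/p4.png

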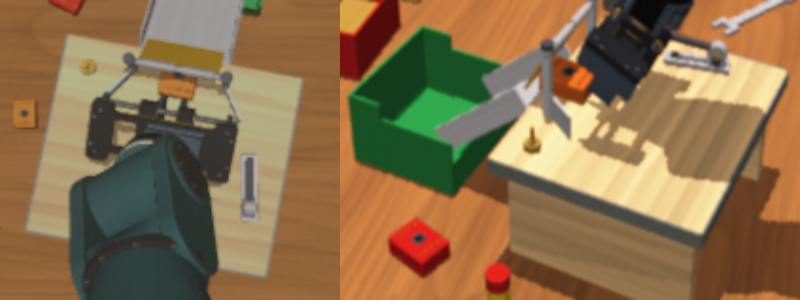

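The pad is halfway under the open flap at (177,88). I continue gently.

send_rows --twist '[[0,0,0],[0,0,0],[0,0,0],[0,0,0],[0,0,0],[0,0,0]]' --translation '[[-0.181,0,0.082],[-0.181,0,0.082],[-0.181,0,0.082],[-0.181,0,0.082],[-0.181,0,0.082],[-0.181,0,0.082]]' --hand '[204,204,204,204,204,204]'

```text
t: 9.33
ee_pos: [0.5968, 0.0877, 0.1626]
orientation: [0.216, 0.079, 0.973, -0.018]
wrist_force: [-1.0, -0.3, 0.3]
gripper_width: 0.0184
grip_force: 0.0
```

send_rows --twist '[[0,0,0],[0,0,0],[0,0,0],[0,0,0],[0,0,0]]' --translation '[[-0.136,0,0.062],[-0.05,0,0.022],[0,0,0],[0,0,0],[0,0,0]]' --hand '[204,204,204,204,204]'

```text
t: 9.75
ee_pos: [0.6019, 0.0869, 0.1625]
orientation: [0.216, 0.079, 0.973, -0.018]
wrist_force: [-0.5, -0.6, 0.4]
gripper_width: 0.0184
grip_force: 0.0
```

Run:
```python
from h import *
go([-.009,.002],.1625)
q=get_image("side");p=get_image("top")
a=p["pixels"][110:270,200:380]; b=q["pixels"][220:370,170:430]
cv2.imwrite("pics/p5.png",np.hstack([cv2.resize(a,(340,300)),cv2.resize(b,(460,300))]))
```

```text
t 9.75 tcp st [-0.009   0.0021] z 0.1625 w 0.0184 F [-0.5 -0.6  0.4]
tool axes in st (cols)
 [[-0.906 -0.001  0.422]
 [-0.001  1.     0.   ]
 [-0.422 -0.    -0.906]]
units tool [ 0. -0. -0.]
```

View pics/p5.png

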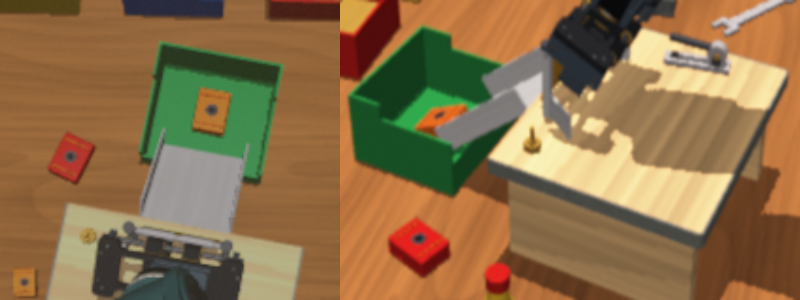

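The pad is in the bin at (212,110). I draw straight back out along station -x, then up.

send_rows --twist '[[0,0,0],[0,0,0],[0,0,0],[0,0,0],[0,0,0],[0,0,0],[0,0,0],[0,0,0],[0,0,0],[0,0,0]]' --translation '[[0.18,0,-0.084],[0.27,0,-0.126],[0.27,0,-0.126],[0.27,0,-0.126],[0.36,0,-0.168],[0.45,0,-0.21],[0.54,0,-0.252],[0.54,0,-0.252],[0.3,0,-0.6],[0.2,0,-0.6]]' --hand '[204,204,204,204,204,204,204,204,204,204]'

```text
t: 10.68
ee_pos: [0.4769, 0.1068, 0.1881]
orientation: [0.215, 0.079, 0.973, -0.018]
wrist_force: [0.5, 0.6, 0.1]
gripper_width: 0.0183
grip_force: 0.0
```

send_rows --twist '[[0,0,0],[0,0,0],[0,0,0],[0,0,0],[0,0,0],[0,0,0],[0,0,0],[0,0,0]]' --translation '[[0,0,-0.6],[0,0,-0.4],[0,0,0],[0,0,0],[0,0,0],[0,0,0],[0,0,0],[0,0,0]]' --hand '[204,204,204,204,204,204,204,204]'

```text
t: 11.35
ee_pos: [0.467, 0.1088, 0.2154]
orientation: [0.215, 0.079, 0.973, -0.018]
wrist_force: [0.4, 0.7, 0.9]
gripper_width: 0.0185
grip_force: 0.0
```

Run:
```python
from h import *
go([-.17,.002],.21)
q=get_image("side");p=get_image("top")
a=p["pixels"][110:350,200:380]; b=q["pixels"][220:370,170:430]
cv2.imwrite("pics/p6.png",np.hstack([cv2.resize(a,(300,400)),cv2.resize(b,(500,400))]))
```

```text
t 11.35 tcp st [-0.1456  0.0019] z 0.2154 w 0.0185 F [0.4 0.7 0.9]
tool axes in st (cols)
 [[-0.907 -0.     0.422]
 [-0.     1.    -0.   ]
 [-0.422 -0.001 -0.907]]
units tool [ 0.81  0.   -0.18]
```

View pics/p6.png

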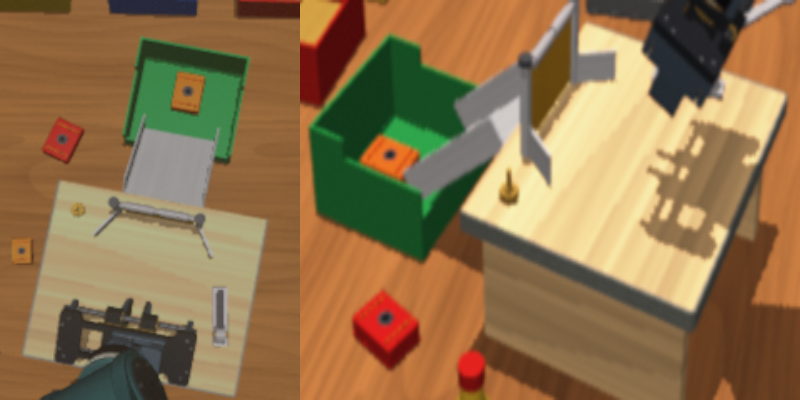

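The pad is in the bin at (188,92), the flap hangs shut at (550,80), the bystanders are in place and the arm is clear. I wait briefly, then hand in.

send_rows --twist '[[0,0,0],[0,0,0],[0,0,0],[0,0,0],[0,0,0],[0,0,0],[0,0,0],[0,0,0],[0,0,0],[0,0,0]]' --translation '[[0,0,0],[0,0,0],[0,0,0],[0,0,0],[0,0,0],[0,0,0],[0,0,0],[0,0,0],[0,0,0],[0,0,0]]' --hand '[204,204,204,204,204,204,204,204,204,204]'

```text
t: 12.28
ee_pos: [0.4671, 0.109, 0.2161]
orientation: [0.216, 0.079, 0.973, -0.017]
wrist_force: [0.1, -0.1, 0.3]
gripper_width: 0.0182
grip_force: 0.0
```

```bash
python3 -c "
from bench import *
print(job_done())"
```

```text
the job is handed in; nothing more can be done
None
```

I pushed the orange pad through under the flap into the green bin and handed the job in at about 12 s (no verdict was returned); the last picture shows the flap shut, the parts on the deck where they were, and the arm clear.

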